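Cull the damaged plaster casts into the waste port

ROBOT

A 6-joint arm with a two-finger parallel gripper is mounted at the origin on the work surface. World frame = base frame: x ahead of the robot, y to its left, z up, the work surface at z = 0. Lengths are in m, angles in rad, forces in N, time in s.
With the tool pointing down it reaches from about 0.3 to 0.775 m from the base axis. Payload 14.6 kg.
Tool frame: the origin (TCP) lies on the centre line of the jaws, within the pads' length; the fingertips stand 17 mm ahead of it and the grasp point (between the pads) lies 2 mm behind it; z points along the fingers, y is the direction in which the jaws open and shut (so a half turn about z gives the same grasp; the last joint's range is limited). The gripper opens to 85 mm and grips with 20 to 120 N. Pads are 22 mm wide; open, the fingers measure 114 mm over their backs; the gripper's body (76 mm by 85 mm) begins 54 mm behind the grasp point. The pads swing forward as they close: fully open they stand 13 mm farther back than shut.
Start: joints at [1.219, 0.3, 1.521, -0, 1.321, -0.067], TCP at [0.155, 0.528, 0.248] pointing down, gripper open.
Joint ranges: [-3.03, 3.03], [-0.79, 2.21], [0.23, 2.52], [-1.04, 4.18], [0, 3.07], [-2.55, 2.55]. Speed limits (rad/s): [2.22, 2.22, 2.57, 3.14, 3.14, 3.14].

INTERFACE

Orientations are given as a unit quaternion [w, x, y, z].
In Python, from station import r gives the robot as it stands. The module is installed in compiled form; this text tells all that it offers.
- The arm moves only by the shell command python3 -m inch 'ROWS'. ROWS is a JSON object of lists of equal length, an entry for each row: "delta_pos": the shift along the tool's x, y, z in m, a list of three; "twist": the turn, a rotation vector about the tool's x, y, z in degrees, a list of three; "jaw": the opening, from 0 (shut) to 1 (fully open). A call has 1 to 12 rows; each row shifts and turns the commanded pose from where the row before left it, along the tool's axes as they then stand; what a row does not reach is not made up. A row lasts 1/10 s, in which the tool goes at most 50 mm and 8.59 degrees, less where a joint would pass 70% of its speed; a pose out of reach is approached as far as the arm can. A call is refused whole if a number of a shift passes 0.05 or a number of a turn 8.59, either way. A call with a gripper value outside its range is refused whole. The fingers move at their own pace and stop on an object; the grip force is fixed at half the most. Time passes only in rows, so rows that do not move let the fingers close. It gives the time, the measured TCP pose, the force and the opening at its end, in the units of the state.
- r.read_state(): the state, without advancing time (a new reading comes with each control period).
- r.camera(name): name is "scene" or "top" or "wrist"; returns a dict with "frame" (400x640x3 uint8, blue, green, red), "depth" (400x640 float32, m along the optical axis (not along the pixel's ray), 0 where there is no reading), "intrinsics" (3x3 intrinsics, pixels), "k1" (the pictures are not rectified: a ray, as slopes to the right and down, at radius r is drawn at 1 + k1 r^2 times it, then the intrinsics apply), "R" (3x3) and "t" (3): a world point X has camera coordinates R X + t. Camera axes: x right, y down, z forward; pixel columns grow to the right and rows downward; lengths in m; the calibration is good to about 2 mm. A picture is of the moment at which its call begins.
- r.close_job(): hands the job in, once; it reports no verdict.
Trained networks look in a picture, given as the dict that the camera call returned (one of the last four; its "shot" number tells which), for a name from the list of things; names that differ only in an ending like _2 or _b are one class to them, and where a whole thing is asked for, a point or a joint stands for the part that bears it (a point fixed in the world has none). Each returns a list of dicts, best first, with "conf" (0 to 1); they miss things now and then, are a little off and sometimes report something else, mostly with a low value. They report only what shows in the picture. A call takes as long as a camera call. They do not tell look-alikes from the thing itself.
- r.regions_of(query, picture): "mask" (400x640 bool, what is visible of it) and "extent" ([centre column, centre row, width, height] in pixels, round what is visible of it).
- r.place_of(query, picture): "centre" ([column, row] in pixels: a listed point, or the origin of a listed thing).
The state is a dict: "clock": time; "qpos": joint angles; "joint_velocities": joint speeds; "joint_torque": joint torques, N m; "tool_pos": TCP position; "ee_rot": TCP orientation; "force": force on the tool from outside, world axes, zero at the start; "torque": the same for the moment, N m; "gripper_width": opening from 0.0 (shut) to 1.0 (fully open).
Only numpy, scipy, OpenCV 4.12 (cv2) and the standard library are available. Lean on these libraries where they do the work, as an engineer would, in place of code of your own. Each camera call takes 0.05 s, during which the arm holds its last target.

TASK

Swing the brass cover right round, clear of the waste port of the sorting bench, and leave it open. Of the six plaster casts on the green baize two are damaged (one has a side broken off, one a bite out of its rim; a smaller disc with a whole rim is sound): slide these two across the baize, without lifting them, and let them drop through the port into the scrap drawer. Leave the sound casts, the caliper, the loupe and the brush where they lie.

Things in the scene. Friction and masses are not known exactly. Their poses are not given: they have to be found in the camera images.
- bench: Cast-sorting bench, fixed on the desk: wooden case 320 (x) by 500 (y) by 90 mm high, dark green baize top at z = 90 mm, framed by a wooden rim 10 mm wide and 10 mm higher. Origin: centre of its underside; x away from the robot, y to the left, z up; it may stand turned up to 0.2 rad. Under the port a shut scrap drawer: inside x -110 to 110, y -215 to -15 mm, floor z = 15 mm.
- aisle (a point): Point on the baize (bench x = 0, y = 83 mm) in the middle of the free aisle between two rows of three casts. The rows run along bench y, at about x = -72 and +72 mm, the casts at about y = 5, 83 and 161 mm (each up to 6 mm off); which cast lies where varies. The aisle leads straight along -y to the port. Axes as the bench.
- port (a point): Centre of the waste port, at baize height (bench x = 0, y = -115 mm): a round hole, 80 mm diameter, edged with a flat brass ring, through the 12 mm bench top into the scrap drawer. Axes as the bench.
- cover (a joint): Angle (rad) of the port's flat brass cover, a pear-shaped plate 92 mm wide, its top 4.5 mm above the baize, turning on one screw. 0 = over the port (start 0 to 0.2); grows clockwise seen from above: the knob goes away from the robot (bench +x), then to the right. Clear of the port from about 1.6; stops at the rim at 1.94. Stays where left; about 0.7 N at the knob turns it.
- cover_pivot (a point): Top of the cover plate at the pivot screw, 58 mm to the right (-y) of the port's centre; fixed to the bench, axes as the bench.
- cover_knob (a point): Top of the cover's black turned knob: 15 mm diameter, standing 20 mm above the plate, its top 24.5 mm above the baize, 94 mm from the pivot, at the plate's far end from the screw. Turns with the cover.
- cast_a: Sound plaster cast of a medal: white round disc, 54 mm diameter, 10 mm thick, unbroken rim, about 30 g, lying flat on the baize. Origin: centre of its underside; z up.
- cast_b: Sound plaster cast of a medal: white round disc, 46 mm diameter, 10 mm thick, unbroken rim, about 22 g, lying flat on the baize. Origin: centre of its underside; z up.
- cast_c: Sound plaster cast of a medal: white round disc, 54 mm diameter, 10 mm thick, unbroken rim, about 30 g, lying flat on the baize. Origin: centre of its underside; z up.
- cast_d: Sound plaster cast of a medal: white round disc, 46 mm diameter, 10 mm thick, unbroken rim, about 22 g, lying flat on the baize. Origin: centre of its underside; z up.
- cast_broken: Damaged cast, to be culled: a white plaster disc of 54 mm diameter and 10 mm thick with a whole side broken off along a straight line, which leaves a D. Origin: underside, centre of the full circle; the straight break lies 11 mm from it on the piece's +x side; the round edge is 27 mm from it. 16 to 33 g.
- cast_chipped: Damaged cast, to be culled: a white plaster disc of 54 mm diameter and 10 mm thick with a V-shaped bite out of its rim, 23 mm wide at the rim and reaching to 9 mm from the centre. Origin: underside, centre of the circle; the bite opens to the piece's +x. 18 to 38 g.
- caliper: Steel vernier caliper, 235 mm long, lying on the desk to the left of the bench; leave alone. Origin: underside, middle of its beam.
- loupe: Folding pocket loupe, about 62 by 34 by 16 mm, lying on the baize between the port and the rim nearest the robot; leave alone. Origin: centre of its underside.
- brush: Flat dusting brush with wooden handle, 190 by 42 by 20 mm, lying on the desk to the right of the bench; leave alone. Origin: centre of its underside.
Not all that is in view belongs to the job. Leave any red look-alike of the cast_chipped alone.

How it is judged:
By the outcome, as a careful person would: the job done as asked, in the order asked, and still so for the second after the job is handed in, with the robot touching nothing.
It also fails if it takes over 64 s, if anything falls off the work surface, if the arm or the gripper's body presses on something with over 40 N, if the wrist force passes 120 N, or if a joint passes its speed limit or range.

## Working session

There is one attempt and no reset: what is moved stays moved. The work goes in short steps, Python scripts to look and compute and a shell command to move; the robot and the scene stay as the last step left them, time stands still between calls to the robot, and variables do not carry over. Pictures are saved under pics/ and viewed, and the job is handed in when it is done.

```bash
mkdir -p pics; ls; cat > h.py <<'E'
import numpy as np, cv2
from station import r
def snap(name,fn):
    p=r.camera(name); cv2.imwrite('pics/'+fn,p['frame']); return p
def ray(p,u,v):
    K=p['intrinsics']; d=np.array([(u-K[0][2])/K[0][0],(v-K[1][2])/K[1][1]])
    s=d.copy()
    for _ in range(20): s=d/(1+p['k1']*(s@s))
    return s
def at_z(p,u,v,z):
    s=ray(p,u,v); R=np.array(p['R']);t=np.array(p['t'])
    o=-R.T@t; d=R.T@np.array([s[0],s[1],1]); k=(z-o[2])/d[2]; return o+k*d
def at_d(p,u,v):
    s=ray(p,u,v); z=p['depth'][int(round(v)),int(round(u))]
    return np.array(p['R']).T@(np.array([s[0]*z,s[1]*z,z])-np.array(p['t']))
def proj(p,X):
    c=np.array(p['R'])@np.array(X)+np.array(p['t']); s=c[:2]/c[2]; s=s*(1+p['k1']*(s@s))
    K=p['intrinsics']; return np.array([K[0][0]*s[0]+K[0][2],K[1][1]*s[1]+K[1][2]])
E
python3 - <<'E'
from h import *
s=r.read_state(); print(s)
for n in['scene','top','wrist']: 
    p=snap(n,n+'0.png'); print(n,p['k1'],p['R'],p['t'],p['intrinsics'])
E
```

```text
pics
{'clock': 0.0, 'qpos': array([ 1.21937864e+00,  3.00504260e-01,  1.52160043e+00, -5.87019251e-06,
        1.32071700e+00, -6.66005320e-02]), 'joint_velocities': array([ 0.00036397,  0.00181613, -0.00157197, -0.00059845,  0.0012828 ,
       -0.00017202]), 'joint_torque': array([ 2.08701662e-03, -5.43505490e+01, -3.61790979e+01, -8.31450535e-06,
        4.02023055e-03,  9.24538995e-06]), 'tool_pos': array([0.15446715, 0.52763013, 0.24769493]), 'ee_rot': array([-1.24724620e-04,  1.41926973e-01,  9.89876940e-01, -6.01731054e-04]), 'force': array([ 0.19944795,  1.10753068, -0.19262233]), 'torque': array([-0.00047495, -0.02391635, -0.05923858]), 'gripper_width': 0.9992208033405877}
scene -0.10689650905068929 [[ 0.00426296  0.99989523 -0.01383336]
 [ 0.85631108 -0.01079438 -0.51634757]
 [-0.51644279 -0.00964449 -0.85626738]] [-0.02811855 -0.37318115  1.55365685] [[471.61647731   0.         318.38000309]
 [  0.         471.61647731 195.18267759]
 [  0.           0.           1.        ]]
top 0.032042082498664144 [[ 0.01938001 -0.99946195 -0.02646189]
 [-0.99069483 -0.0156304  -0.13520151]
 [ 0.13471516  0.02883586 -0.9904647 ]] [0.04552053 0.51168636 1.3121373 ] [[459.33051237   0.         322.43158441]
 [  0.         459.33051237 200.13037652]
 [  0.           0.           1.        ]]
wrist -0.0569673127177764 [[ 0.28148254  0.95956464 -0.00181223]
 [ 0.92608352 -0.27116554  0.26237104]
 [ 0.25127055 -0.07553114 -0.96496536]] [-0.54843463 -0.03506024  0.3790922 ] [[299.36317452   0.         317.24824585]
 [  0.         299.36317452 192.37963029]
 [  0.           0.           1.        ]]
```

View pics/top0.png

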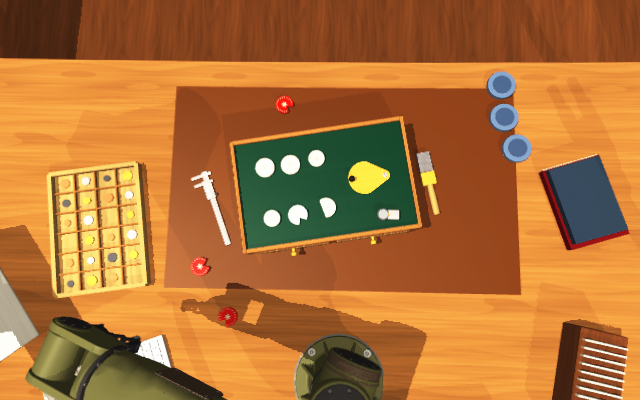

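View pics/scene0.png

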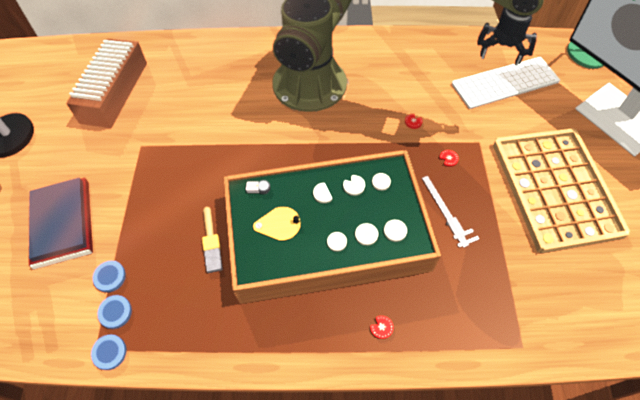

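```bash
python3 - <<'E'
from h import *
p=r.camera('top')
for q in ['bench','aisle','port','cover','cover_pivot','cover_knob','cast_a','cast_b','cast_broken','cast_chipped','loupe']:
    try:
        for d in r.place_of(q,p)[:7]:
            c=d['centre']; z=.1145 if q=='cover_knob' else .0945 if q=='cover_pivot' else .09
            print(q,round(d['conf'],2),np.round(c,1),np.round(at_z(p,*c,z),4),np.round(at_d(p,*c),4))
    except Exception as e: print(q,e)
E
```

```text
bench 0.9 [326.4 187.9] [0.5384 0.0424 0.09  ] [0.5374 0.0423 0.096 ]
aisle 0.86 [298.  187.1] [0.5395 0.1228 0.09  ] [0.5388 0.1224 0.0938]
port 0.6 [362.9 175.3] [ 0.576  -0.0601  0.09  ] [ 0.5752 -0.0599  0.0944]
port 0.18 [385.8 171.7] [ 0.5872 -0.1246  0.09  ] [ 0.5864 -0.1241  0.0944]
cover it knows: aisle, bench, brush, caliper, cast, cast_broken, cast_chipped, cover_knob, cover_pivot, loupe, port
cover_pivot 0.8 [387.6 176.6] [ 0.5724 -0.1291  0.0945] [ 0.5724 -0.1291  0.0946]
cover_pivot 0.47 [290.4 162.3] [0.6097 0.1459 0.0945] [0.6084 0.1453 0.1006]
cover_knob 0.72 [350.8 177.3] [ 0.5652 -0.0252  0.1145] [ 0.5659 -0.0254  0.1106]
cover_knob 0.37 [312.9 159.1] [0.6153 0.0811 0.1145] [0.6185 0.0818 0.1008]
cover_knob 0.25 [296.8 218.1] [0.4491 0.1217 0.1145] [0.4507 0.1231 0.0977]
cover_knob 0.2 [388.3 174.6] [ 0.5742 -0.1288  0.1145] [ 0.5785 -0.1313  0.0926]
cast_a 0.79 [265.6 169.7] [0.5882 0.2164 0.09  ] [0.586  0.2147 0.1013]
cast_a 0.68 [290.9 166.4] [0.5988 0.1446 0.09  ] [0.5979 0.1441 0.0946]
cast_a 0.53 [314.9 159. ] [0.6213 0.0767 0.09  ] [0.6183 0.0761 0.1029]
ca
[... 522 characters left out ...]
_chipped 0.85 [227.3 312.9] [0.1888 0.3065 0.09  ] [0.18   0.3249 0.0091]
cast_chipped 0.78 [201.7 264. ] [0.3194 0.3843 0.09  ] [0.3188 0.4077 0.0085]
cast_chipped 0.66 [385.1 212.3] [ 0.4719 -0.1227  0.09  ] [ 0.4698 -0.1208  0.1081]
cast_chipped 0.59 [297.  214.8] [0.4607 0.1235 0.09  ] [0.4597 0.1226 0.1003]
cast_chipped 0.56 [282.8 101.6] [0.7899 0.1735 0.09  ] [0.8184 0.1832 0.0108]
cast_chipped 0.41 [386.2 174.9] [ 0.5781 -0.1257  0.09  ] [ 0.576  -0.1245  0.1005]
loupe 0.71 [388.6 214.2] [ 0.4667 -0.1324  0.09  ] [ 0.4648 -0.1304  0.1072]
loupe 0.33 [263.  170.6] [0.5855 0.2238 0.09  ] [0.5835 0.2222 0.0999]
loupe 0.29 [386.  173.3] [ 0.5827 -0.1251  0.09  ] [ 0.5815 -0.1245  0.096 ]
```

```bash
cat > fit.py <<'E'
from h import *
def blobs(p,zt=.1,show=True):
    f=p['frame'].astype(int); b,g,rr=f[...,0],f[...,1],f[...,2]
    m=((b>150)&(g>170)&(rr>170)).astype(np.uint8)
    n,l,st,c=cv2.connectedComponentsWithStats(m)
    out=[]
    for i in range(1,n):
        if st[i,4]<120 or st[i,4]>3500: continue
        cn,_=cv2.findContours((l==i).astype(np.uint8),cv2.RETR_EXTERNAL,cv2.CHAIN_APPROX_NONE)
        W=np.array([at_z(p,*q[0],zt)[:2] for q in cn[0]])
        (cx,cy),rad=cv2.minEnclosingCircle((W*1000).astype(np.float32))
        cc=at_z(p,*c[i],zt)[:2]
        if .35<cx/1000<.75 and -.25<cy/1000<.3:
            out.append((cx/1000,cy/1000,2*rad,cc,W))
            if show: print('blob',np.round(c[i],1),st[i,4],'circ',round(cx),round(cy),'diam',round(2*rad),'centroid',np.round(cc*1000))
    return out
E
python3 - <<'E'
from fit import *
for n in['top','scene']:
    p=r.camera(n); hsv=cv2.cvtColor(p['frame'],cv2.COLOR_BGR2HSV)
    m=cv2.inRange(hsv,(55,80,20),(95,255,140)); m=cv2.morphologyEx(m,cv2.MORPH_CLOSE,np.ones((5,5)))
    k,l,st,c=cv2.connectedComponentsWithStats(m); i=1+np.argmax(st[1:,4])
    cn=max(cv2.findContours((l==i).astype(np.uint8),cv2.RETR_EXTERNAL,cv2.CHAIN_APPROX_NONE)[0],key=len)
    W=np.array([at_z(p,*q[0],.095)[:2] for q in cn],np.float32)*1000
    rc=cv2.minAreaRect(W); print(n,rc); print(cv2.boxPoints(rc).round())
    blobs(p)
    q=p['frame'][80:280,210:450]; 
    if n=='scene': q=p['frame'][140:310,210:450]
    cv2.imwrite(f'pics/z{n}.png',cv2.resize(q,None,fx=3.3,fy=3,interpolation=cv2.INTER_CUBIC))
E
```

```text
top ((549.7205810546875, 49.69537353515625), (294.0260314941406, 476.24859619140625), 9.433953285217285)
[[ 366.  261.]
 [ 444. -209.]
 [ 734. -161.]
 [ 656.  309.]]
blob [315.9 157.9] 211 circ 622 73 diam 47 centroid [622.  73.]
blob [424.1 161.5] 175 circ 616 -231 diam 59 centroid [ 616. -230.]
blob [290. 164.] 293 circ 603 147 diam 55 centroid [603. 146.]
blob [264.4 167.1] 289 circ 594 218 diam 55 centroid [594. 219.]
blob [327.7 206.2] 224 circ 483 43 diam 54 centroid [485.  38.]
blob [297.  213.9] 280 circ 461 122 diam 55 centroid [462. 123.]
blob [388.7 213.8] 168 circ 467 -132 diam 56 centroid [ 467. -132.]
blob [271.4 217.9] 220 circ 450 194 diam 46 centroid [450. 194.]
scene ((551.7919311523438, 47.650390625), (289.04815673828125, 473.304443359375), 9.427437782287598)
[[ 370.  257.]
 [ 448. -209.]
 [ 733. -162.]
 [ 656.  305.]]
blob [381.1 180.9] 251 circ 455 192 diam 52 centroid [455. 192.]
blob [354.2 184.9] 327 circ 465 120 diam 60 centroid [466. 121.]
blob [256.5 185.3] 204 circ 464 -133 diam 60 centroid [ 464. -134.]
blob [321.7 192.7] 269 circ 487 41 diam 59 centroid [489.  36.]
blob [209.3 230.1] 227 circ 585 -247 diam 112 centroid [ 594. -244.]
blob [270.  223.3] 134 circ 576 -91 diam 60 centroid [577. -93.]
blob [395.1 229.7] 395 circ 598 216 diam 59 centroid [598. 216.]
blob [366.3 233.4] 400 circ 607 144 diam 59 centroid [607. 144.]
blob [336.6 240.8] 304 circ 626 72 diam 50 centroid [626.  71.]
blob [212.5 259. ] 300 circ 672 -227 diam 61 centroid [ 672. -227.]
```

View pics/ztop.png

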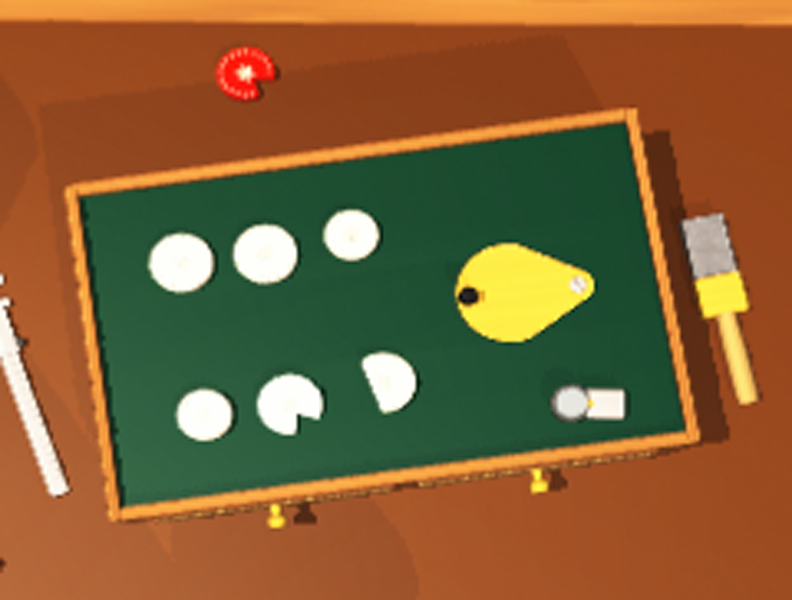

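```bash
cat >> h.py <<'E'
from scipy.spatial.transform import Rotation as Ro
YAW=np.radians(9.43); BC=np.array([.5507,.0485])
ex=np.array([np.cos(YAW),np.sin(YAW)]); ey=np.array([-ex[1],ex[0]])
def b2w(x,y): return BC+ex*x/1000+ey*y/1000
def w2b(w): d=(np.array(w)[:2]-BC)*1000; return np.array([d@ex,d@ey])
def pose():
    s=r.read_state(); q=s['ee_rot']; R=Ro.from_quat([q[1],q[2],q[3],q[0]]).as_matrix()
    return s,np.array(s['tool_pos']),R
def rep():
    s,p,R=pose(); print('t%.2f'%s['clock'],'tcp',p.round(4),'bench',w2b(p).round(1),'tx',R[:,0].round(3),'ty',R[:,1].round(3),'tz',R[:,2].round(3),'yawy(bench)',round(np.degrees(np.arctan2(R[1,1],R[0,1])-YAW),1),'F',np.round(s['force'],1),'w',round(s['gripper_width'],3),'q6',round(s['qpos'][5],2))
def go(w,z,twist=0):
    s,p,R=pose(); R=R@Ro.from_rotvec([0,0,np.radians(twist)]).as_matrix()
    print('after twist',twist,'tool delta',(R.T@(np.array([w[0],w[1],z])-p)).round(4))
E
python3 - <<'E'
from h import *
for n in['top','scene']:
    p=r.camera(n); f=p['frame'].astype(int)
    e=np.mean([proj(p,[*b2w(0,-85),.105])],0).round().astype(int)
    m=np.zeros((400,640),np.uint8); m[e[1]-12:e[1]+12,e[0]-15:e[0]+15]=(f.max(2)<50)[e[1]-12:e[1]+12,e[0]-15:e[0]+15]
    ys,xs=np.nonzero(m); print(n,e,len(xs),xs.mean(),ys.mean(),'knob bench',w2b(at_z(p,xs.mean(),ys.mean(),.108)))
    for d in r.place_of('cover_pivot',p)[:1]+r.place_of('port',p)[:1]: print(d,w2b(at_z(p,*d['centre'],.0945)))
rep(); go(b2w(6,-79),.2,68)
E
```

```text
top [354 178] 20 351.25 178.25 knob bench [  0.52196318 -76.35662262]
{'centre': [383.1, 172.9], 'conf': 0.65} [   4.62749549 -168.0333181 ]
{'centre': [363.6, 177.0], 'conf': 0.77} [   1.25522172 -112.08194767]
scene [293 218] 21 295.57142857142856 219.38095238095238 knob bench [  6.79515439 -79.97749771]
{'centre': [256.4, 227.4], 'conf': 0.61} [   4.89580234 -179.18071956]
{'centre': [281.9, 222.3], 'conf': 0.91} [   1.72606164 -114.58668053]
t1.10 tcp [0.1545 0.5278 0.2483] bench [-312.3  537.8] tx [-0.96   0.281  0.   ] ty [0.281 0.96  0.   ] tz [-0.  0. -1.] yawy(bench) 64.3 F [-0.  -0.9  0.7] w 0.998 q6 -0.07
after twist 68 tool delta [-0.5946  0.3579  0.0483]
```

```bash
python3 -m inch '{"delta_pos":[[0,0,0],[0,0,0],[0,0,0],[0,0,0],[0,0,0],[0,0,0],[0,0,0],[0,0,0]],"twist":[[0,0,8.5],[0,0,8.5],[0,0,8.5],[0,0,8.5],[0,0,8.5],[0,0,8.5],[0,0,8.5],[0,0,8.5]],"jaw":[0.5,0.5,0.5,0.5,0.5,0.5,0.5,0.5]}'; python3 -m inch '{"delta_pos":[[-0.04,0.024,0],[-0.04,0.024,0],[-0.04,0.024,0],[-0.04,0.024,0],[-0.04,0.024,0],[-0.04,0.024,0],[-0.04,0.024,0],[-0.04,0.024,0],[-0.04,0.024,0],[-0.04,0.024,0],[-0.04,0.024,0],[-0.04,0.024,0]],"twist":[[0,0,0],[0,0,0],[0,0,0],[0,0,0],[0,0,0],[0,0,0],[0,0,0],[0,0,0],[0,0,0],[0,0,0],[0,0,0],[0,0,0]],"jaw":[0.5,0.5,0.5,0.5,0.5,0.5,0.5,0.5,0.5,0.5,0.5,0.5]}'; python3 -c "
from h import *
rep(); go(b2w(4,-78),.18)"
```

```text
clock: 1.9
tool_pos: [0.1545, 0.5278, 0.2483]
ee_rot: [-0.0, 0.673, 0.739, -0.0]
force: [1.1, 0.4, 0.1]
gripper_width: 0.5
clock: 3.1
tool_pos: [0.4895, 0.0769, 0.2485]
ee_rot: [0.0, 0.671, 0.741, 0.0]
force: [0.6, 1.2, 0.8]
gripper_width: 0.502
t3.10 tcp [0.4895 0.0769 0.2485] bench [-55.7  38. ] tx [-0.099  0.995  0.   ] ty [0.995 0.099 0.001] tz [ 0.001  0.    -1.   ] yawy(bench) -3.8 F [0.6 1.2 0.8] w 0.502 q6 -0.02
after twist 0 tool delta [-0.1118  0.0672  0.0685]
```

```bash
python3 -m inch '{"delta_pos":[[-0.037,0.022,0.01],[-0.037,0.022,0.01],[-0.037,0.022,0.02],[0,0,0.02],[0,0,0]],"twist":[[0,0,0],[0,0,0],[0,0,0],[0,0,0],[0,0,0]],"jaw":[0.5,0.5,0.5,0.5,0.5]}'; python3 -c "
from h import *
rep(); p=snap('wrist','w1.png');print(p['R'],p['t']); print(proj(p,[*b2w(4,-78),.1145])); go(b2w(4,-78),.125)
for d in r.place_of('cover_knob',p)[:1]: print(d,w2b(at_z(p,*d['centre'],.1145)))"
```

```text
clock: 3.6
tool_pos: [0.5644, -0.0259, 0.1854]
ee_rot: [-0.002, 0.672, 0.741, -0.001]
force: [0.5, 0.2, 0.7]
gripper_width: 0.496
t3.60 tcp [ 0.5644 -0.0259  0.1854] bench [  1.3 -75.7] tx [-0.097  0.995  0.001] ty [ 0.995  0.097 -0.005] tz [-0.005  0.001 -1.   ] yawy(bench) -3.8 F [0.5 0.2 0.7] w 0.496 q6 -0.21
[[ 0.9952783   0.09690634 -0.00550217]
 [ 0.09495241 -0.96032125  0.26223489]
 [ 0.02012837 -0.26151914 -0.96498839]] [-0.55882559 -0.09738197  0.29974183]
[320.98726975 211.39339041]
after twist 0 tool delta [-0.0028  0.0025  0.0624]
{'centre': [317.1, 215.7], 'conf': 0.7} [  1.09069677 -80.9853617 ]
```

View pics/w1.png

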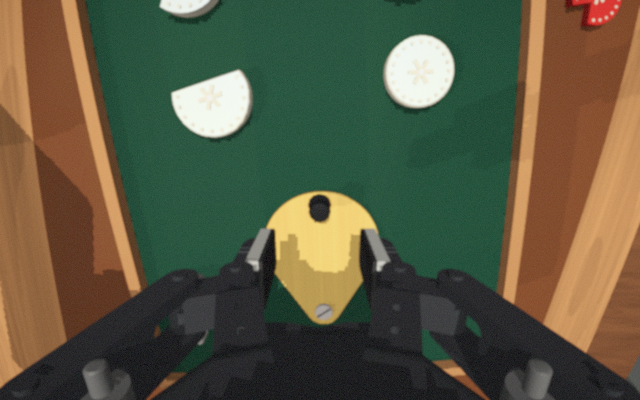

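```bash
python3 -m inch '{"delta_pos":[[-0.004,0.002,0.02],[0,0,0.02],[0,0,0.015],[0,0,0.01],[0,0,0]],"twist":[[0,0,0],[0,0,0],[0,0,0],[0,0,0],[0,0,0]],"jaw":[0.5,0.5,0.5,0.5,0.5]}'; python3 -c "
from h import *
rep(); p=snap('wrist','w2.png'); D=p['depth']
for u in range(225,275,6): print(u,[tuple((at_d(p,u,v)*1000).round().astype(int)) for v in (226,230,234,238,242)])
"
```

```text
clock: 4.2
tool_pos: [0.5675, -0.0284, 0.1233]
ee_rot: [-0.0, 0.671, 0.742, -0.0]
force: [0.4, 0.4, 0.2]
gripper_width: 0.502
t4.20 tcp [ 0.5675 -0.0284  0.1233] bench [  4.  -78.6] tx [-0.1    0.995  0.   ] ty [ 0.995  0.1   -0.   ] tz [-0.  0. -1.] yawy(bench) -3.7 F [0.4 0.4 0.2] w 0.502 q6 -0.21
225 [(np.int64(516), np.int64(-31), np.int64(91)), (np.int64(516), np.int64(-34), np.int64(91)), (np.int64(515), np.int64(-37), np.int64(91)), (np.int64(516), np.int64(-39), np.int64(91)), (np.int64(515), np.int64(-42), np.int64(90))]
231 [(np.int64(519), np.int64(-31), np.int64(90)), (np.int64(519), np.int64(-34), np.int64(90)), (np.int64(519), np.int64(-36), np.int64(91)), (np.int64(519), np.int64(-39), np.int64(91)), (np.int64(519), np.int64(-41), np.int64(91))]
237 [(np.int64(522), np.int64(-31), np.int64(90)), (np.int64(523), np.int64(-33), np.int64(91)), (np.int64(523), np.int64(-36), np.int64(91)), (np.int64(523), np.int64(-38), np.int64(91)), (np.int64(523), np.int64(-41), np.int64(91))]
243 [(np.int64(526), np.int64(-31), np.int64(90)), (np.int64(526), np.int64(-33), np.int64(91)
[... 629 characters left out ...]
36), np.int64(-30), np.int64(90)), (np.int64(540), np.int64(-22), np.int64(115)), (np.int64(541), np.int64(-21), np.int64(120)), (np.int64(542), np.int64(-21), np.int64(124)), (np.int64(543), np.int64(-21), np.int64(129))]
267 [(np.int64(539), np.int64(-29), np.int64(90)), (np.int64(543), np.int64(-21), np.int64(114)), (np.int64(544), np.int64(-22), np.int64(119)), (np.int64(544), np.int64(-21), np.int64(124)), (np.int64(545), np.int64(-21), np.int64(129))]
273 [(np.int64(543), np.int64(-29), np.int64(91)), (np.int64(546), np.int64(-21), np.int64(115)), (np.int64(546), np.int64(-22), np.int64(117)), (np.int64(546), np.int64(-25), np.int64(116)), (np.int64(546), np.int64(-26), np.int64(117))]
```

View pics/w2.png

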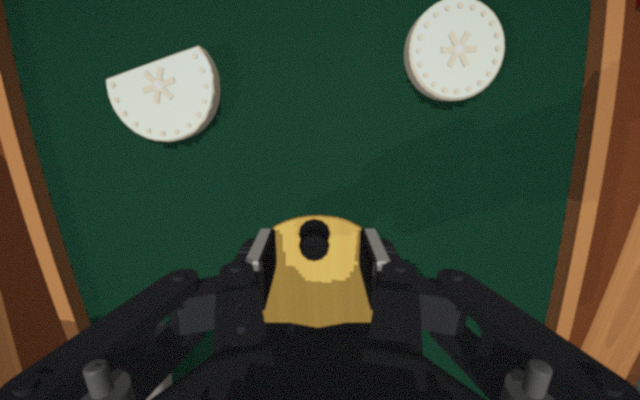

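```bash
python3 -m inch '{"delta_pos":[[0,0,0.01],[0,0,0],[0,0,0],[0,0.013,0],[0,0.013,0],[0,0.013,0]],"twist":[[0,0,0],[0,0,0],[0,0,0],[0,0,8],[0,0,8],[0,0,8]],"jaw":[0.4,0.3,0.3,0.3,0.3,0.3]}'; python3 -c "
from h import *
rep(); b=w2b(pose()[1])-[0,-173]; print(np.hypot(*b),np.arctan2(b[0],b[1]))
snap('wrist','w3.png')"
```

```text
clock: 4.85
tool_pos: [0.6069, -0.0305, 0.1137]
ee_rot: [0.0, 0.812, 0.583, 0.0]
force: [-1.2, -0.7, -0.5]
gripper_width: 0.299
t4.85 tcp [ 0.6069 -0.0305  0.1137] bench [ 42.5 -87.1] tx [ 0.32   0.948 -0.   ] ty [ 0.948 -0.32   0.   ] tz [ 0. -0. -1.] yawy(bench) -28.1 F [-1.2 -0.7 -0.5] w 0.299 q6 0.21
95.8094604859895 0.45983534835076856
```

View pics/w3.png

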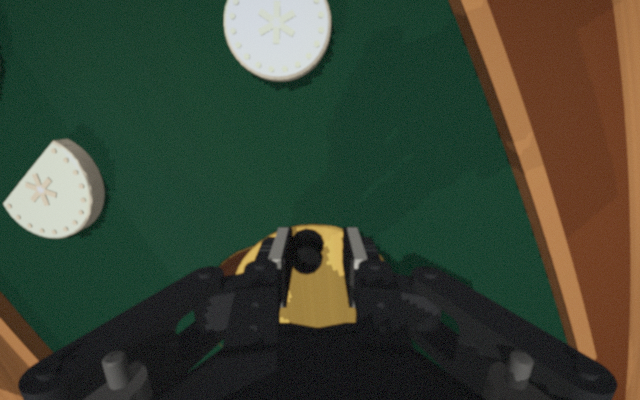

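```bash
python3 -m inch '{"delta_pos":[[-0.0005,0.013,0],[-0.0005,0.013,0],[-0.0005,0.013,0],[-0.0005,0.013,0],[-0.0005,0.013,0],[-0.0005,0.013,0],[-0.0005,0.013,0],[0,0.013,0],[0,0.013,0]],"twist":[[0,0,8],[0,0,8],[0,0,8],[0,0,8],[0,0,8],[0,0,8],[0,0,8],[0,0,8],[0,0,8]],"jaw":[0.3,0.3,0.3,0.3,0.3,0.3,0.3,0.3,0.3]}'; python3 -c "
from h import *
rep(); b=w2b(pose()[1])-[0,-173]; print(np.hypot(*b),np.arctan2(b[0],b[1]))
snap('wrist','w4.png'); snap('top','t4.png')"
```

```text
clock: 5.8
tool_pos: [0.674, -0.1177, 0.1134]
ee_rot: [-0.0, 1.0, -0.004, -0.0]
force: [0.0, 1.4, -0.1]
gripper_width: 0.299
t5.80 tcp [ 0.674  -0.1177  0.1134] bench [  94.4 -184.1] tx [ 1.    -0.008 -0.   ] ty [-0.008 -1.    -0.   ] tz [-0.  0. -1.] yawy(bench) -99.9 F [ 0.   1.4 -0.1] w 0.299 q6 1.35
95.09767785548115 1.6879682404953305
```

View pics/w4.png

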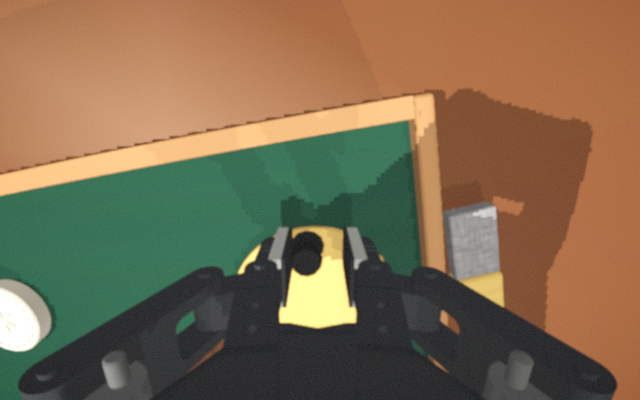

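View pics/t4.png

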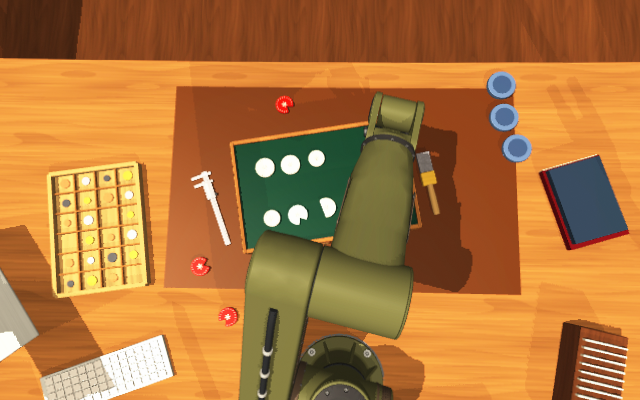

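```bash
python3 -m inch '{"delta_pos":[[-0.0005,0.012,0],[-0.0005,0.008,0],[0,0,0],[0,-0.003,0],[0,0,-0.03],[0,0,-0.04],[0,0,-0.04],[0,0,0]],"twist":[[0,0,8],[0,0,4.5],[0,0,0],[0,0,0],[0,0,0],[0,0,0],[0,0,0],[0,0,0]],"jaw":[0.3,0.3,0.3,0.3,0.3,0.3,0.3,0.3]}'; python3 -c "
from h import *
rep(); p=snap('wrist','w5.png')
for d in r.place_of('cover_knob',p)[:1]:
  b=w2b(at_z(p,*d['centre'],.1145))-[0,-173]; print(d,b, np.hypot(*b),np.arctan2(b[0],b[1]))"
```

```text
clock: 6.7
tool_pos: [0.6741, -0.1336, 0.2302]
ee_rot: [0.001, 0.994, -0.109, 0.005]
force: [1.2, -0.1, 1.0]
gripper_width: 0.3
t6.70 tcp [ 0.6741 -0.1336  0.2302] bench [  91.9 -199.8] tx [ 0.976 -0.217  0.01 ] ty [-0.217 -0.976  0.   ] tz [ 0.01  -0.002 -1.   ] yawy(bench) -111.9 F [ 1.2 -0.1  1. ] w 0.3 q6 1.54
{'centre': [315.2, 200.8], 'conf': 0.71} [ 87.81467802 -24.40644928] 91.14325231481463 1.8418857139886118
```

View pics/w5.png

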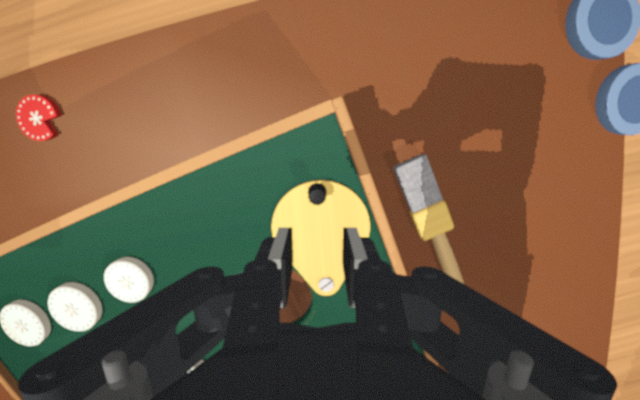

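```bash
python3 -m inch '{"delta_pos":[[0,0,0],[0,0,0],[0,0,0],[0,0,0],[0,0,0],[0,0,0],[0,0,0],[0,0,0],[0,0,0],[0,0,0],[0,0,0],[0,0,0]],"twist":[[0,0,-8.5],[0,0,-8.5],[0,0,-8.5],[0,0,-8.5],[0,0,-8.5],[0,0,-8.5],[0,0,-8.5],[0,0,-8.5],[0,0,-8.5],[0,0,-8.5],[0,0,-8.5],[0,0,-8.5]],"jaw":[0.9,0.9,0.9,0.9,0.9,0.9,0.9,0.9,0.9,0.9,0.9,0.9]}'; python3 -c "
from h import *
rep(); print(w2b([.485,.042])); go([.485,.042],.2,-20)"
```

```text
clock: 8.0
tool_pos: [0.6722, -0.1336, 0.2214]
ee_rot: [-0.001, 0.709, 0.705, -0.001]
force: [1.0, -0.9, 0.6]
gripper_width: 0.897
t8.00 tcp [ 0.6722 -0.1336  0.2214] bench [  90.  -199.5] tx [0.005 1.    0.001] ty [ 1.    -0.005 -0.003] tz [-0.003  0.001 -1.   ] yawy(bench) -9.7 F [ 1.  -0.9  0.6] w 0.897 q6 -0.24
[-65.87713995   4.35229045]
after twist -20 tool delta [ 0.2284 -0.1169  0.022 ]
```

```bash
python3 -m inch '{"delta_pos":[[0,0,0],[0,0,0],[0,0,0],[0.038,-0.0195,0],[0.038,-0.0195,0],[0.038,-0.0195,0],[0.038,-0.0195,0],[0.038,-0.0195,0.01],[0.038,-0.0195,0.01],[0,0,0]],"twist":[[0,0,-8.5],[0,0,-8.5],[0,0,-3],[0,0,0],[0,0,0],[0,0,0],[0,0,0],[0,0,0],[0,0,0],[0,0,0]],"jaw":[0.9,0.9,0.9,0.9,0.9,0.9,0.9,0.9,0.9,0.9]}'; cat > wf.py <<'E'
from fit import *
rep(); import sys
fn=sys.argv[1]; p=snap('wrist',fn); 
for b in blobs(p):
    W=b[4]*1000; (cx,cy),rr=cv2.minEnclosingCircle(W.astype(np.float32)); print('   bench',w2b([cx/1000,cy/1000]).round(1),'centroid',w2b(b[3]).round(1),round(2*rr,1))
E
python3 wf.py w6.png
```

```text
clock: 9.0
tool_pos: [0.4833, 0.0455, 0.201]
ee_rot: [-0.002, 0.577, 0.817, -0.001]
force: [0.5, 0.1, -0.3]
gripper_width: 0.903
t9.00 tcp [0.4833 0.0455 0.201 ] bench [-67.    8.1] tx [-0.334  0.943  0.002] ty [ 0.943  0.334 -0.005] tz [-0.005  0.    -1.   ] yawy(bench) 10.1 F [ 0.5  0.1 -0.3] w 0.903 q6 -0.32
blob [345.4   7.9] 886 circ 455 183 diam 40 centroid [456. 179.]
blob [317.4 207.2] 2539 circ 484 42 diam 54 centroid [486.  37.]
blob [488.8 221.3] 2196 circ 624 72 diam 46 centroid [623.  73.]
   bench [-72.5 148.8] centroid [-71.7 144.1] 40.4
   bench [-66.7   4.2] centroid [-65.6  -0.8] 53.5
   bench [75.7 11.4] centroid [75.3 11.9] 46.2
```

View pics/w6.png

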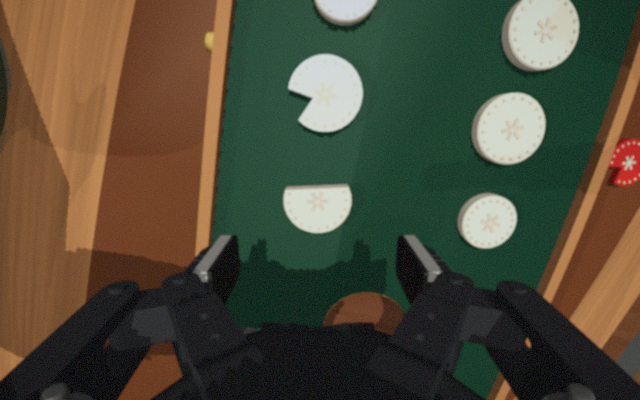

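```bash
python3 -c "
from h import *
go(b2w(-66.7,2.7),.103)"
```

```text
after twist 0 tool delta [-0.0035 -0.0019  0.099 ]
```

```bash
python3 -m inch '{"delta_pos":[[-0.0035,0,0.03],[0,-0.001,0.03],[0,0,0.025],[0,0,0.008],[0,0,0],[0,0,0]],"twist":[[0,0,0],[0,0,0],[0,0,0],[0,0,0],[0,0,0],[0,0,0]],"jaw":[0.9,0.9,0.9,0.9,0.9,0.9]}'; python3 wf.py w7.png; python3 - <<'E'
from h import *
p=r.camera('wrist')
for u in (200,215,225,232,238):
  print(u,[tuple((at_d(p,u,v)*1000).round().astype(int).tolist()) for v in range(222,262,6)])
E
```

```text
clock: 9.65
tool_pos: [0.488, 0.0389, 0.1111]
ee_rot: [0.0, 0.579, 0.815, 0.0]
force: [0.0, 1.1, 0.6]
gripper_width: 0.903
t9.65 tcp [0.488  0.0389 0.1111] bench [-63.5   0.8] tx [-0.329  0.944 -0.   ] ty [0.944 0.329 0.001] tz [ 0.001 -0.    -1.   ] yawy(bench) 9.8 F [0.  1.1 0.6] w 0.903 q6 -0.33
200 [(427, 27, 90), (428, 24, 91), (428, 20, 91), (429, 17, 91), (430, 13, 91), (438, 27, 119), (440, 29, 125)]
215 [(435, 30, 91), (436, 27, 92), (436, 23, 90), (437, 20, 90), (444, 34, 121), (446, 34, 127), (447, 35, 132)]
225 [(440, 31, 90), (440, 28, 91), (441, 25, 91), (446, 34, 114), (448, 36, 123), (449, 34, 125), (450, 32, 126)]
232 [(443, 33, 90), (444, 30, 91), (445, 27, 92), (449, 34, 113), (450, 32, 114), (451, 30, 115), (451, 27, 115)]
238 [(446, 34, 91), (447, 30, 91), (448, 27, 91), (449, 24, 92), (450, 20, 90), (452, 26, 107), (453, 23, 107)]
```

View pics/w7.png

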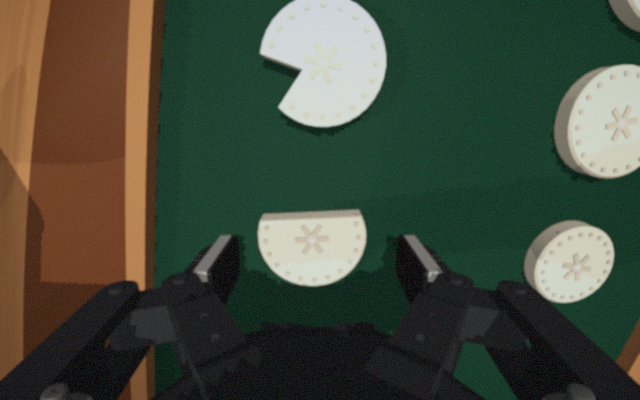

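```bash
python3 -c "
from h import *
rep();go(b2w(-66.7,2.7),.102)"; python3 -m inch '{"delta_pos":[[0.002,-0.003,0],[0,0,0.005],[0,0,0.004],[0,0,0]],"twist":[[0,0,0],[0,0,0],[0,0,0],[0,0,0]],"jaw":[0.9,0.9,0.9,0.9]}'; python3 wf.py w8.png
```

```text
t9.75 tcp [0.488  0.0389 0.1114] bench [-63.4   0.8] tx [-0.329  0.944 -0.001] ty [0.944 0.329 0.002] tz [ 0.002 -0.    -1.   ] yawy(bench) 9.8 F [-0.1  0.5 -1. ] w 0.9 q6 -0.33
after twist 0 tool delta [ 0.0024 -0.0029  0.0094]
clock: 10.15
tool_pos: [0.4835, 0.0399, 0.1007]
ee_rot: [-0.0, 0.579, 0.815, -0.0]
force: [-0.3, 0.3, 0.1]
gripper_width: 0.9
t10.15 tcp [0.4835 0.0399 0.1007] bench [-67.7   2.5] tx [-0.329  0.944  0.   ] ty [ 0.944  0.329 -0.001] tz [-0.001 -0.    -1.   ] yawy(bench) 9.8 F [-0.3  0.3  0.1] w 0.9 q6 -0.33
```

View pics/w8.png

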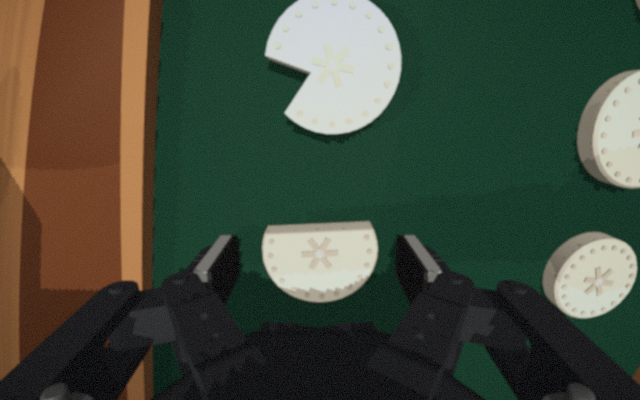

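```bash
python3 -m inch '{"delta_pos":[[0,0,0],[0,0,0],[0,0,0],[0,0,0],[0,0,0]],"twist":[[0,0,0],[0,0,0],[0,0,0],[0,0,0],[0,0,0]],"jaw":[0.75,0.68,0.6,0.55,0.55]}'; python3 wf.py w9.png;python3 -c "
from h import *
go(b2w(0,-115),.101)"
```

```text
clock: 10.7
tool_pos: [0.4853, 0.0399, 0.1037]
ee_rot: [0.002, 0.579, 0.815, 0.001]
force: [-3.6, -0.0, 25.5]
gripper_width: 0.611
t10.70 tcp [0.4853 0.0399 0.1037] bench [-65.9   2.2] tx [-0.329  0.944 -0.001] ty [0.944 0.329 0.004] tz [ 0.004 -0.    -1.   ] yawy(bench) 9.8 F [-3.6 -0.  25.5] w 0.611 q6 -0.33
after twist 0 tool delta [-0.1267  0.0451  0.0031]
```

View pics/w9.png

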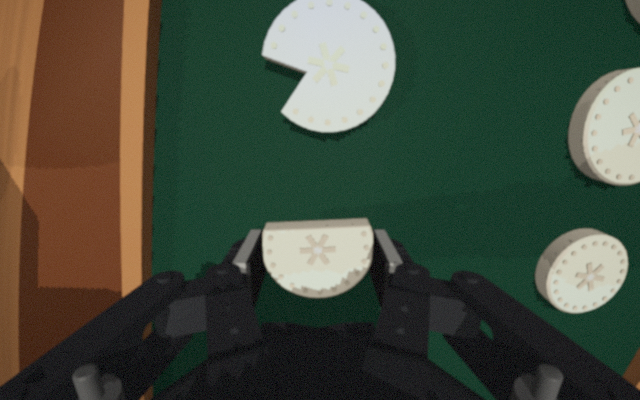

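```bash
python3 -m inch '{"delta_pos":[[0,0,-0.0015],[0,0,-0.0008],[0,0,0]],"twist":[[0,0,0],[0,0,0],[0,0,0]],"jaw":[0.55,0.55,0.55]}'; python3 -c "
from h import *
rep()
go(b2w(0,-115),.101)"
```

```text
clock: 11.05
tool_pos: [0.484, 0.0399, 0.1039]
ee_rot: [0.0, 0.579, 0.815, 0.0]
force: [-0.8, -0.3, 6.5]
gripper_width: 0.602
t11.05 tcp [0.484  0.0399 0.1039] bench [-67.2   2.4] tx [-0.329  0.944 -0.   ] ty [0.944 0.329 0.001] tz [ 0.001  0.    -1.   ] yawy(bench) 9.8 F [-0.8 -0.3  6.5] w 0.602 q6 -0.33
after twist 0 tool delta [-0.1271  0.0463  0.003 ]
```

```bash
python3 -m inch '{"delta_pos":[[-0.0125,0.0046,0],[-0.0125,0.0046,0],[-0.0125,0.0046,0],[-0.0125,0.0046,0],[-0.0125,0.0046,0]],"twist":[[0,0,0],[0,0,0],[0,0,0],[0,0,0],[0,0,0]],"jaw":[0.55,0.55,0.55,0.55,0.55]}'; python3 wf.py w10.png
```

```text
clock: 11.55
tool_pos: [0.5262, -0.0114, 0.1039]
ee_rot: [-0.0, 0.579, 0.815, 0.0]
force: [-5.1, 6.4, 10.7]
gripper_width: 0.598
t11.55 tcp [ 0.5262 -0.0114  0.1039] bench [-33.9 -55.1] tx [-0.329  0.944  0.001] ty [ 0.944  0.329 -0.   ] tz [-0.001  0.001 -1.   ] yawy(bench) 9.8 F [-5.1  6.4 10.7] w 0.598 q6 -0.43
blob [606.4  18.3] 2635 circ 605 128 diam 40 centroid [607. 128.]
   bench [66.8 69.2] centroid [68.3 69.5] 40.0
```

View pics/w10.png

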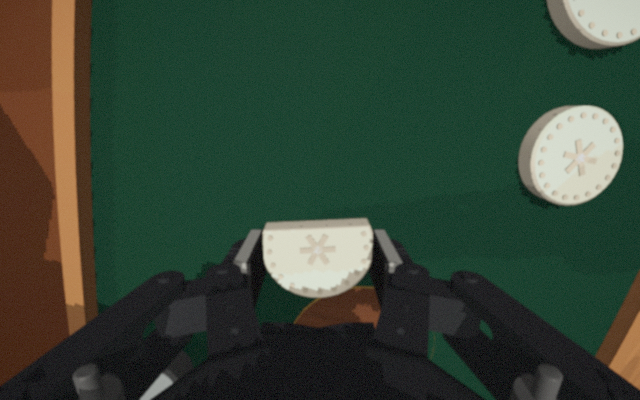

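```bash
python3 -m inch '{"delta_pos":[[-0.0125,0.0046,0],[-0.0125,0.0046,0],[-0.0125,0.0046,0],[-0.0125,0.0046,0],[-0.0125,0.0046,0],[0,0,0]],"twist":[[0,0,0],[0,0,0],[0,0,0],[0,0,0],[0,0,0],[0,0,0]],"jaw":[0.55,0.55,0.55,0.55,0.55,0.55]}'; python3 wf.py w11.png; python3 -c "
from h import *
go(b2w(0,-114),.1035)"
```

```text
clock: 12.2
tool_pos: [0.5688, -0.064, 0.1032]
ee_rot: [-0.0, 0.58, 0.815, -0.0]
force: [0.3, -0.2, 0.0]
gripper_width: 0.598
t12.20 tcp [ 0.5688 -0.064   0.1032] bench [  -0.6 -114. ] tx [-0.328  0.945 -0.   ] ty [ 0.945  0.328 -0.   ] tz [-0. -0. -1.] yawy(bench) 9.7 F [ 0.3 -0.2  0. ] w 0.598 q6 -0.51
blob [ 84.1 285.5] 1740 circ 462 -122 diam 27 centroid [ 462. -122.]
   bench [-115.4 -154.1] centroid [-115.2 -153.6] 27.2
after twist 0 tool delta [-0.0009  0.0009 -0.0005]
```

View pics/w11.png

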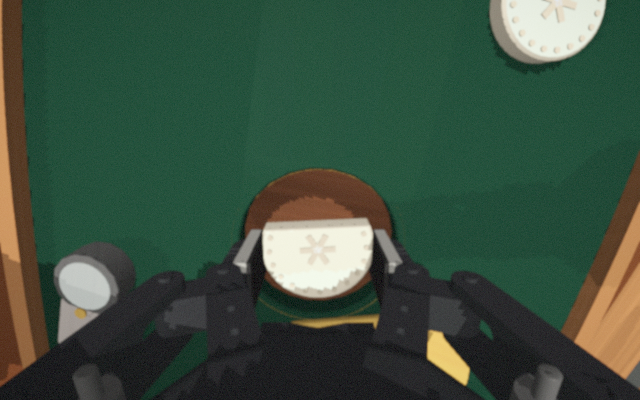

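```bash
python3 -m inch '{"delta_pos":[[0.003,0,0],[0,0,0],[0,0,0],[0,0,0],[0,0,0],[0,0,0]],"twist":[[0,0,0],[0,0,0],[0,0,0],[0,0,0],[0,0,0],[0,0,0]],"jaw":[0.55,0.75,0.9,0.9,0.9,0.9]}'; python3 wf.py w12.png
```

```text
clock: 12.85
tool_pos: [0.5674, -0.0602, 0.1036]
ee_rot: [0.0, 0.579, 0.815, 0.0]
force: [-0.4, 0.1, -0.9]
gripper_width: 0.905
t12.85 tcp [ 0.5674 -0.0602  0.1036] bench [  -1.4 -109.9] tx [-0.329  0.944 -0.   ] ty [0.944 0.329 0.   ] tz [ 0. -0. -1.] yawy(bench) 9.8 F [-0.4  0.1 -0.9] w 0.905 q6 -0.5
blob [317.1 206.3] 3303 circ 559 -36 diam 34 centroid [560. -38.]
blob [211.  256.8] 392 circ 522 -80 diam 28 centroid [520. -79.]
blob [424.  257.1] 414 circ 615 -47 diam 28 centroid [617. -46.]
blob [ 81.  286.3] 1219 circ 462 -122 diam 29 centroid [ 459. -120.]
   bench [ -5.7 -84.3] centroid [ -5.1 -87.1] 34.3
   bench [ -49.2 -121.7] centroid [ -51.2 -121.1] 27.9
   bench [  47.9 -105. ] centroid [  50.1 -103.8] 27.8
   bench [-115.2 -154.2] centroid [-118.1 -150.9] 28.6
```

View pics/w12.png

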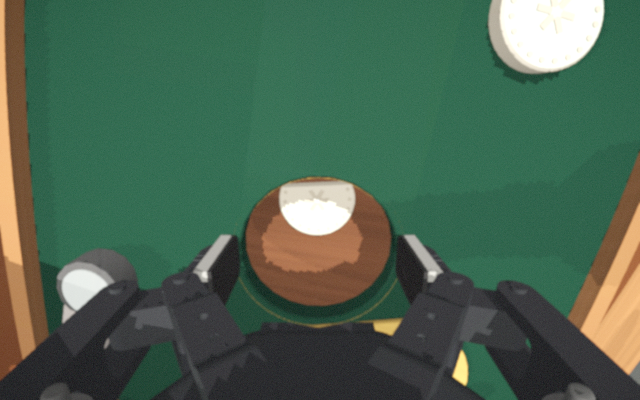

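```bash
python3 -m inch '{"delta_pos":[[0,0,-0.03],[0,0,-0.04],[0,0,-0.03],[0,0,0],[0,0,0],[0,0,0],[0,0,0],[0,0,0]],"twist":[[0,0,0],[0,0,0],[0,0,0],[0,0,8.5],[0,0,8.5],[0,0,8.5],[0,0,8.5],[0,0,8.5]],"jaw":[0.9,0.9,0.9,0.9,0.9,0.9,0.9,0.9]}'; python3 -c "
from h import *
rep();print(w2b([.463,.121])); go([.463,.121],.2)"
```

```text
clock: 13.7
tool_pos: [0.5673, -0.0602, 0.2036]
ee_rot: [-0.0, 0.837, 0.547, -0.0]
force: [0.3, -0.1, -0.5]
gripper_width: 0.901
t13.70 tcp [ 0.5673 -0.0602  0.2036] bench [  -1.4 -110. ] tx [ 0.401  0.916 -0.   ] ty [ 0.916 -0.401 -0.   ] tz [-0. -0. -1.] yawy(bench) -33.1 F [ 0.3 -0.1 -0.5] w 0.901 q6 0.24
[-74.63628503  85.88925984]
after twist 0 tool delta [ 0.1241 -0.1683  0.0036]
```

```bash
python3 -m inch '{"delta_pos":[[0.024,-0.033,0],[0.024,-0.033,0],[0.024,-0.033,0],[0.024,-0.033,0],[0.024,-0.033,0],[0.003,-0.003,0],[0,0,0],[0,0,0]],"twist":[[0,0,0],[0,0,0],[0,0,0],[0,0,0],[0,0,0],[0,0,0],[0,0,0],[0,0,0]],"jaw":[0.9,0.9,0.9,0.9,0.9,0.9,0.9,0.9]}'; python3 wf.py w13.png
```

```text
clock: 14.5
tool_pos: [0.4622, 0.1187, 0.2036]
ee_rot: [0.0, 0.835, 0.55, 0.0]
force: [0.5, -0.8, -0.7]
gripper_width: 0.904
t14.50 tcp [0.4622 0.1187 0.2036] bench [-75.8  83.7] tx [0.396 0.918 0.   ] ty [ 0.918 -0.396  0.   ] tz [ 0. -0. -1.] yawy(bench) -32.8 F [ 0.5 -0.8 -0.7] w 0.904 q6 0.58
blob [160.7   5.8] 221 circ 419 291 diam 17 centroid [417. 290.]
blob [433.8  16. ] 2257 circ 594 215 diam 53 centroid [591. 207.]
blob [263.4 113.1] 2976 circ 452 193 diam 46 centroid [452. 193.]
blob [523.  169.6] 2386 circ 624 72 diam 46 centroid [624.  73.]
blob [316.1 190.8] 3195 circ 462 121 diam 54 centroid [464. 123.]
   bench [-90.5 260.6] centroid [-92.1 260. ] 16.9
   bench [ 70.3 157.3] centroid [ 65.5 149.3] 52.8
   bench [-74.1 158.6] centroid [-73.8 158.9] 45.7
   bench [75.7 11.5] centroid [75.9 12.1] 46.3
   bench [-75.3  85.5] centroid [-73.3  87.2] 54.5
```

View pics/w13.png

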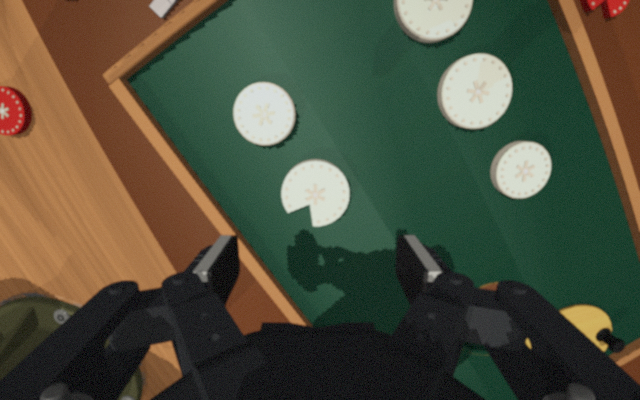

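```bash
python3 -m inch '{"delta_pos":[[0.002,0,0.03],[0,0,0.03],[0,0,0.025],[0,0,0.015],[0,0,0],[0,0,0]],"twist":[[0,0,0],[0,0,0],[0,0,0],[0,0,0],[0,0,0],[0,0,0]],"jaw":[0.9,0.9,0.9,0.9,0.9,0.9]}'; python3 wf.py w14.png; python3 -c "
from h import *
go(b2w(-75,85.7),.1025)"
```

```text
clock: 15.15
tool_pos: [0.4631, 0.1205, 0.104]
ee_rot: [0.0, 0.836, 0.549, 0.0]
force: [0.6, -0.1, -0.5]
gripper_width: 0.903
t15.15 tcp [0.4631 0.1205 0.104 ] bench [-74.6  85.4] tx [0.397 0.918 0.   ] ty [ 0.918 -0.397  0.   ] tz [ 0. -0. -1.] yawy(bench) -32.8 F [ 0.6 -0.1 -0.5] w 0.903 q6 0.59
blob [625.6 217.9] 2010 circ 619 73 diam 44 centroid [612.  75.]
   bench [71.4 13. ] centroid [64.3 16. ] 44.2
after twist 0 tool delta [-0.0001 -0.0006  0.0019]
```

View pics/w14.png

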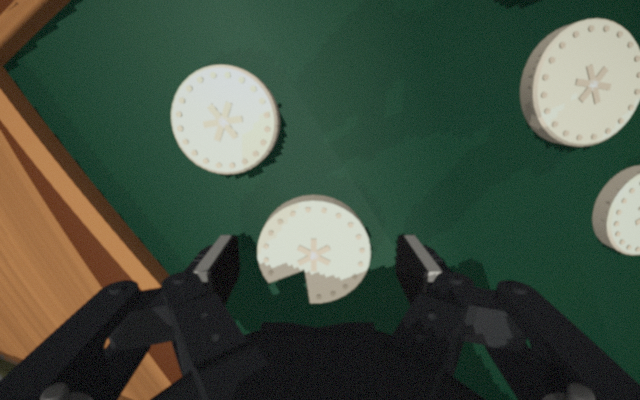

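Well centred, the bite is clear of the left pad. Closing.

```bash
python3 -m inch '{"delta_pos":[[0,0,0.0015],[0,0,0],[0,0,0],[0,0,-0.001],[0,0,-0.001],[0,0,0]],"twist":[[0,0,0],[0,0,0],[0,0,0],[0,0,0],[0,0,0],[0,0,0]],"jaw":[0.75,0.68,0.6,0.55,0.55,0.55]}'; python3 wf.py w15.png; python3 -c "
from h import *
go(b2w(0,-113),.103)"
```

```text
clock: 15.8
tool_pos: [0.4626, 0.1211, 0.1043]
ee_rot: [0.0, 0.835, 0.55, 0.0]
force: [-0.4, 0.5, 0.3]
gripper_width: 0.604
t15.80 tcp [0.4626 0.1211 0.1043] bench [-75.1  86. ] tx [0.396 0.918 0.   ] ty [ 0.918 -0.396  0.   ] tz [ 0.  0. -1.] yawy(bench) -32.7 F [-0.4  0.5  0.3] w 0.604 q6 0.59
blob [625.7 218.8] 1976 circ 619 73 diam 44 centroid [611.  75.]
   bench [71.2 13. ] centroid [64.2 15.9] 44.4
after twist 0 tool delta [-0.1268  0.1708  0.0011]
```

View pics/w15.png

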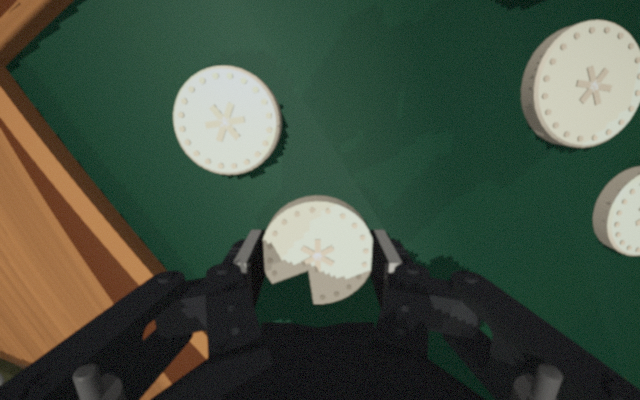

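```bash
python3 -m inch '{"delta_pos":[[0,0,0.0008],[-0.0105,0.0142,0],[-0.0105,0.0142,0],[-0.0105,0.0142,0],[-0.0105,0.0142,0],[-0.0105,0.0142,0],[-0.0105,0.0142,0]],"twist":[[0,0,0],[0,0,0],[0,0,0],[0,0,0],[0,0,0],[0,0,0],[0,0,0]],"jaw":[0.55,0.55,0.55,0.55,0.55,0.55,0.55]}'; python3 wf.py w16.png; python3 -c "
from h import *
go(b2w(0,-113),.103)"
```

```text
clock: 16.55
tool_pos: [0.5163, 0.0295, 0.1039]
ee_rot: [-0.0, 0.835, 0.55, 0.0]
force: [-3.7, 6.9, 10.9]
gripper_width: 0.601
t16.55 tcp [0.5163 0.0295 0.1039] bench [-37.1 -13.1] tx [0.396 0.918 0.001] ty [ 0.918 -0.396  0.   ] tz [ 0.     0.001 -1.   ] yawy(bench) -32.7 F [-3.7  6.9 10.9] w 0.601 q6 0.39
blob [24.  12.5] 1335 circ 449 177 diam 29 centroid [447. 178.]
   bench [-79.7 143.6] centroid [-81.  144.4] 29.5
after twist 0 tool delta [-0.0627  0.0835  0.001 ]
```

View pics/w16.png

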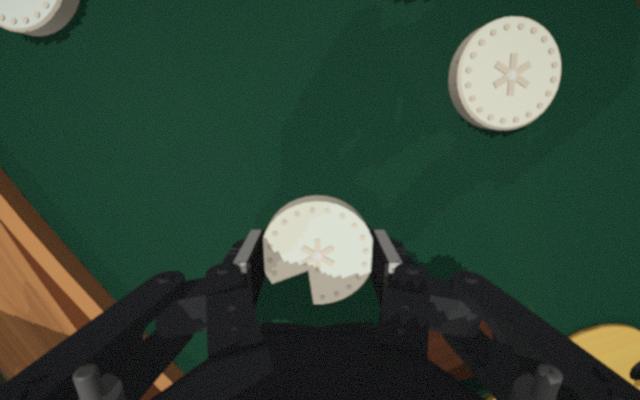

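```bash
python3 -m inch '{"delta_pos":[[0,0,0],[0,0,0],[0,0,0],[0,0,0]],"twist":[[0,0,-8],[0,0,-8],[0,0,-8],[0,0,0]],"jaw":[0.55,0.55,0.55,0.55]}';  python3 -c "
from h import *
rep();go(b2w(0,-113),.1038)"
```

```text
clock: 17.0
tool_pos: [0.5164, 0.0295, 0.1039]
ee_rot: [0.001, 0.701, 0.713, 0.0]
force: [1.1, -2.4, 7.1]
gripper_width: 0.601
t17.00 tcp [0.5164 0.0295 0.1039] bench [-36.9 -13.1] tx [-0.017  1.    -0.   ] ty [1.    0.017 0.002] tz [ 0.002 -0.    -1.   ] yawy(bench) -8.4 F [ 1.1 -2.4  7.1] w 0.601 q6 -0.03
after twist 0 tool delta [-0.0934  0.0512  0.0002]
```

```bash
python3 -m inch '{"delta_pos":[[-0.0132,0.0073,0],[-0.0132,0.0073,0],[-0.0132,0.0073,0],[-0.0132,0.0073,0],[-0.0132,0.0073,0],[-0.0132,0.0073,0],[-0.0132,0.0073,0],[0,0,0]],"twist":[[0,0,0],[0,0,0],[0,0,0],[0,0,0],[0,0,0],[0,0,0],[0,0,0],[0,0,0]],"jaw":[0.55,0.55,0.55,0.55,0.55,0.55,0.55,0.55]}'; python3 wf.py w17.png; python3 -c "
from h import *
go(b2w(0,-113),.103)"
```

```text
clock: 17.8
tool_pos: [0.5685, -0.0635, 0.103]
ee_rot: [0.0, 0.703, 0.711, -0.0]
force: [-0.6, 0.5, -0.4]
gripper_width: 0.602
t17.80 tcp [ 0.5685 -0.0635  0.103 ] bench [  -0.8 -113.4] tx [-0.011  1.    -0.   ] ty [1.    0.011 0.   ] tz [ 0. -0. -1.] yawy(bench) -8.8 F [-0.6  0.5 -0.4] w 0.602 q6 -0.19
blob [246.3 250. ] 371 circ 538 -63 diam 23 centroid [535. -62.]
blob [388.1 249.6] 349 circ 601 -62 diam 23 centroid [603. -61.]
blob [454.2 364.1] 443 circ 648 -129 diam 30 centroid [ 645. -131.]
   bench [ -31.2 -107.7] centroid [ -33.2 -106.7] 22.8
   bench [  31.5 -117.5] centroid [  33.4 -116.8] 22.8
   bench [  67.  -191.2] centroid [  64.1 -192.5] 30.5
after twist 0 tool delta [-0.0003  0.0012 -0.0002]
```

View pics/w17.png

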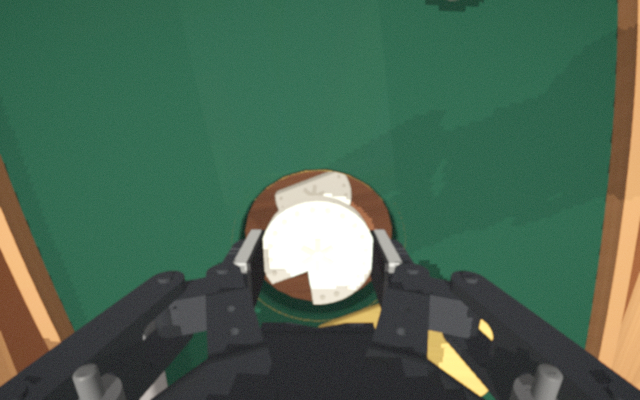

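```bash
python3 -m inch '{"delta_pos":[[0.001,0.001,0],[0,0,0],[0,0,0],[0,0,0],[0,0,0],[0,0,0]],"twist":[[0,0,0],[0,0,0],[0,0,0],[0,0,0],[0,0,0],[0,0,0]],"jaw":[0.55,0.75,0.9,0.9,0.9,0.9]}'; python3 wf.py w18.png
```

```text
clock: 18.45
tool_pos: [0.569, -0.0612, 0.1033]
ee_rot: [0.0, 0.703, 0.711, 0.0]
force: [0.0, 0.2, 0.7]
gripper_width: 0.903
t18.45 tcp [ 0.569  -0.0612  0.1033] bench [ 1.000e-01 -1.112e+02] tx [-0.012  1.    -0.   ] ty [1.    0.012 0.   ] tz [ 0. -0. -1.] yawy(bench) -8.7 F [0.  0.2 0.7] w 0.903 q6 -0.18
blob [210.5 257.2] 458 circ 520 -65 diam 28 centroid [518. -64.]
blob [424.4 257.5] 464 circ 619 -64 diam 28 centroid [621. -63.]
blob [471.2 367.1] 1029 circ 658 -133 diam 42 centroid [ 656. -131.]
blob [137.7 387.1] 685 circ 463 -148 diam 33 centroid [ 467. -150.]
   bench [ -48.4 -106.9] centroid [ -50.4 -105.9] 28.3
   bench [  49.  -121.9] centroid [  51.5 -121.8] 28.1
   bench [  76.5 -196.6] centroid [  74.9 -194.7] 41.9
   bench [-118.6 -179.4] centroid [-115.5 -181.6] 33.3
```

View pics/w18.png

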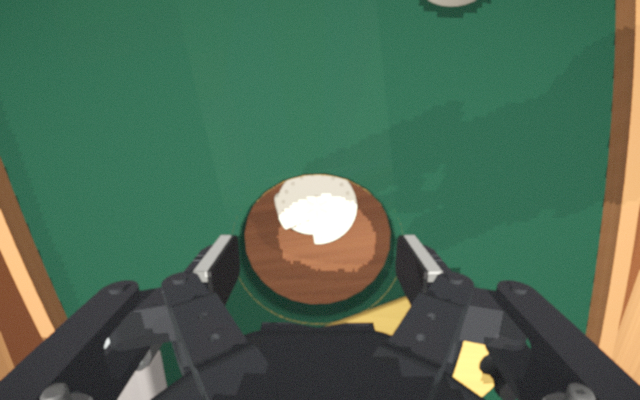

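```bash
python3 -m inch '{"delta_pos":[[0,0,-0.03],[0,0,-0.04],[0,0,-0.04],[0,0,-0.04],[0,-0.03,-0.02],[0.04,-0.03,0],[0.04,-0.03,0],[0.04,-0.03,0],[0.04,-0.03,0],[0.04,-0.03,0],[0.04,-0.03,0],[0.04,-0.03,0]],"twist":[[0,0,0],[0,0,0],[0,0,0],[0,0,0],[0,0,0],[0,0,0],[0,0,0],[0,0,0],[0,0,0],[0,0,0],[0,0,0],[0,0,0]],"jaw":[0.9,0.9,0.9,0.9,0.9,0.9,0.9,0.9,0.9,0.9,0.9,0.9]}'
python3 -m inch '{"delta_pos":[[0.04,-0.02,0],[0.04,-0.02,0],[0.04,-0.02,0],[0.04,-0.02,0],[0,0,0],[0,0,0]],"twist":[[0,0,0],[0,0,0],[0,0,0],[0,0,0],[0,0,0],[0,0,0]],"jaw":[0.9,0.9,0.9,0.9,0.9,0.9]}'
python3 - <<'E'
from fit import *
rep(); p=snap('top','t9.png'); blobs(p); q=p['frame'][80:280,190:450]
cv2.imwrite('pics/zt9.png',cv2.resize(q,None,fx=3,fy=3,interpolation=cv2.INTER_CUBIC))
for d in r.place_of('cover_knob',p)[:1]: print(d,w2b(at_z(p,*d['centre'],.1145)))
for d in r.place_of('loupe',p)[:1]: print(d)
p=r.camera('scene'); q=p['frame'][130:320,200:460]
cv2.imwrite('pics/zs9.png',cv2.resize(q,None,fx=3,fy=3,interpolation=cv2.INTER_CUBIC))
E
```

```text
clock: 19.7
tool_pos: [0.3242, 0.217, 0.2736]
ee_rot: [0.0, 0.703, 0.711, 0.0]
force: [1.0, 0.3, 0.5]
gripper_width: 0.899
clock: 20.3
tool_pos: [0.2433, 0.3752, 0.2731]
ee_rot: [0.0, 0.702, 0.712, -0.0]
force: [0.4, -0.6, -0.2]
gripper_width: 0.894
t20.30 tcp [0.2433 0.3752 0.2731] bench [-249.7  372.6] tx [-0.014  1.    -0.001] ty [ 1.     0.014 -0.   ] tz [-0.    -0.001 -1.   ] yawy(bench) -8.6 F [ 0.4 -0.6 -0.2] w 0.894 q6 0.9
blob [315.9 157.9] 215 circ 622 73 diam 47 centroid [622.  73.]
blob [424.3 161.4] 214 circ 616 -231 diam 59 centroid [ 616. -231.]
blob [289.9 164.1] 296 circ 603 146 diam 56 centroid [603. 147.]
blob [264.4 167.1] 288 circ 594 218 diam 55 centroid [594. 219.]
blob [361.1 181.5] 242 circ 556 -56 diam 51 centroid [556. -55.]
blob [388.7 213.8] 168 circ 467 -132 diam 56 centroid [ 467. -132.]
blob [271.4 217.9] 221 circ 450 194 diam 47 centroid [450. 194.]
{'centre': [390.9, 141.9], 'conf': 0.67} [  84.71338752 -201.01194297]
{'centre': [389.6, 213.4], 'conf': 0.8}
```

View pics/zt9.png

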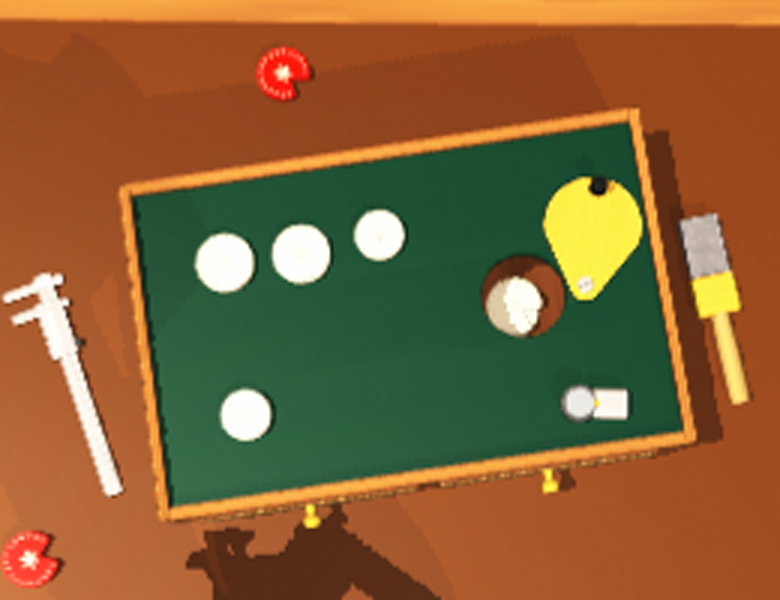

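View pics/zs9.png

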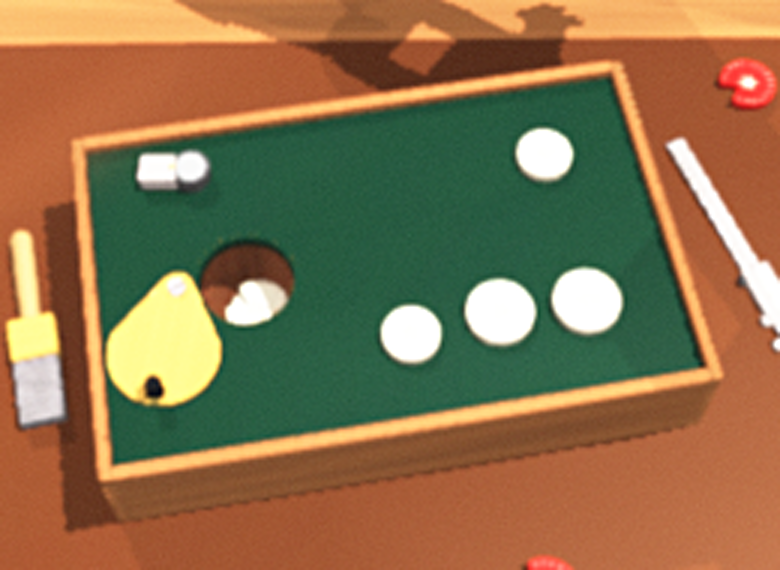

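```bash
python3 - <<'E'
from h import *
p=r.camera('top')
for u,v in((355,181),(359,183),(362,179),(366,182),(362,187),(369,174)): print(u,v,at_d(p,u,v).round(3))
print(r.close_job())
E
```

```text
355 181 [ 0.571 -0.041  0.026]
359 183 [ 0.564 -0.052  0.029]
362 179 [ 0.576 -0.061  0.03 ]
366 182 [ 0.567 -0.073  0.034]
362 187 [ 0.551 -0.061  0.038]
369 174 [ 0.594 -0.083  0.016]
the job is handed in; nothing more can be done
None
```

I swung the brass cover clear of the port and slid both damaged casts across the baize and through it into the scrap drawer. The job was handed in at about 20 s.

- **Cover:** it was left at about 1.84 rad, read from the wrist camera. The last top view shows it still open and clear of the hole.
- **Damaged casts:** I gripped each at its sides and dragged it over the baize, the broken one first. They lie in the drawer at z 26–38 mm, partly on one another, well below the bench top.
- **Things to leave alone:** the four sound casts and the loupe read the same positions as at the start, to within 1 mm. The caliper and brush look unmoved in the last view; I did not measure them.
- **Forces:** the highest I read was about 25 N, when the jaws closed on the broken cast and pressed it down. I eased that off before sliding; the slides showed up to about 11 N.
- **Disagreements:** cover-knob readings differed by up to about 6 mm between cameras, so I set the jaws wide around the knob. No final check failed.

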